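# Hold a fish plaque flush on a tilted easel

### The arm

A 6-joint arm with a two-finger parallel gripper is mounted at the origin on a cart in front of the work surface, level with it; the furniture and walls round the work are solid. World frame = base frame: x ahead of the robot, y to its left, z up, the work surface at z = 0. Lengths are in m, angles in rad, forces in N, time in s.
With the tool pointing down it reaches from about 0.225 to 0.725 m from the base axis. Payload 3.1 kg.
Tool frame: the origin (TCP) lies at the very end of the fingers, on their centre line; the grasp point (between the pads) lies 19 mm behind it; z points along the fingers, y is the line along which they close (so a half turn about z gives the same grasp; the last joint's range is limited). The gripper opens to 85 mm and grips with 20 to 120 N. Pads are 22 mm wide; open, the fingers measure 114 mm over their backs; the gripper's body (76 mm by 85 mm) begins 54 mm behind the grasp point. The pads swing forward as they close: fully open they stand 13 mm farther back than shut.
Start: joints at [-1.317, 0.048, 0.099, 1.622, 0, 1.443], TCP at [0.196, -0.487, 0.231] pointing down, gripper open.
Joint ranges: [-2.91, 2.91], [-0.99, 1.94], [-1.21, 1.42], [-2.12, 2.29], [-1.49, 1.47], [-3.14, 3.14]. Speed limits (rad/s): [2.79, 2.79, 3.14, 3.14, 3.14, 3.14].

### API

Orientations are given as a unit quaternion [x, y, z, w].
In Python, from plant import readout, vision, job_done gives the robot as it stands.
- The arm moves only by the tool step_arm, never from a script. Its argument "series" is a list of rows, each a list of 5 numbers: the opening, from 0 (shut) to 1 (fully open), then the shift along the tool's x, y, z in cm, then the turn about the tool's z in degrees. In form: [[claw, dx, dy, dz, twist], ...]. A call has 1 to 8 rows; each row shifts and turns the commanded pose from where the row before left it, along the tool's axes as they then stand; what a row does not reach is not made up. A row lasts 1/10 s, in which the tool goes at most 50 mm and 8.59 degrees, less where a joint would pass 70% of its speed; a pose out of reach is approached as far as the arm can. A call is refused whole if a number of a shift passes 5 or a number of a turn 8.59, either way. A call with a gripper value outside its range is refused whole. The fingers move at their own pace and stop on an object; the grip force is fixed at half the most. Time passes only in rows, so rows that do not move let the fingers close. It gives the time, the measured TCP pose, the force, the opening and the grip force at its end, in the units of the state.
- readout.sense(): the state, without advancing time (a new reading comes with each control period).
- vision.camera(name): name is "side" or "top" or "wrist"; returns the picture (480x640x3 uint8, red, green, blue); there is no depth.
- vision.get_calibration(name): a dict with "mtx" (3x3 intrinsics, pixels), "R" (3x3) and "t" (3): a world point X has camera coordinates R X + t; the wrist camera has in their place "hand_eye" (4x4, takes a point from camera to tool coordinates, whose origin is the TCP and whose axes are the flange's). Camera axes: x right, y down, z forward; pixel columns grow to the right and rows downward; lengths in m; the calibration is good to about 2 mm. A picture is of the moment at which its call begins: read the wrist's pose just before it. get_calibration takes no time and is no camera call.
- job_done(): hands the job in; it is judged then, once.
The state is a dict: "time_s": time; "joint_pos": joint angles; "joint_vel": joint speeds; "effort": joint torques, N m; "tcp_pos": TCP position; "tool_rot": TCP orientation; "ft_force": force on the tool from outside, world axes, zero at the start; "torque": the same for the moment, N m; "grip_width": finger opening in m; "grip_force": force on a finger pad.
Only numpy, scipy, OpenCV 4.12 (cv2) and the standard library are available. Lean on these libraries where they do the work, as an engineer would, in place of code of your own. Each camera call takes 0.05 s, during which the arm holds its last target. There are 200 camera calls.

### The job

Pick up the fish plaque and bring it to the backing block on the tilted easel: match the slope and thread its two holes over the two brass studs, with the fish's head towards the upper edge of the easel. Press it firmly but gently down until its whole back lies flush on the block, and stop there, still gripping it and pressing it down, so that I can screw on the cap nuts: do not let go. Leave the easel's tilt and the elephant plaque, the jar and the cup as they are.

Things in the scene. Friction and masses are not known exactly. Their poses are not given: they have to be found in the camera images.
- fish_plaque: glazed plaque, 152 x 62 x 12 mm (blue rim, white field, blue clay fish, head and tail lengthways, 6 mm high on its middle), 0.15 to 0.32 kg, loose, flat on the table. Origin: centre of its underside; x along the length to the fish's head, y across the 62 mm width, z out of the painted face. Two 12 mm through holes at x = -56 and +56 mm. Grip it across the 62 mm at the middle; the sides are flat
- fish_head (a point): point on the fish's head on the fish plaque's top, 40 mm from the plaque's middle along its x
- seat (a point): centre of the top face of the dark wooden backing block (142 x 42 x 18 mm) fixed on the easel's plywood board; z square out of the sloping face, x up the slope, y level. Two brass studs, 6 mm thick, 20 mm tall, tips tapered, stand square to the face at x = -56 and +56 mm. The plaque overhangs the block by 10 mm on each side, so fingertips there may reach 14 mm below its underside
- easel_board (a joint): tilt of the easel's board: 0 rad lying flat, growing as its upper edge rises; it starts between 0.26 and 0.54 rad and is clamped by stiff friction knobs, so a push of up to 40 N does not move it. The easel itself is fixed to the table, its low edge and parts tray to the robot's left, its raised edge to the right
- elephant_plaque: a second plaque of the same size and with the same holes (terracotta rim, white field, grey elephant), loose on the table; it is to stay where it is. Origin and axes as for the fish plaque
- glaze_jar: small glaze jar with a black lid, 51 mm across, 60 mm tall, loose bystander; origin at the centre of its underside
- cup: small biscuit-fired cup with a blue band, 67 mm across, 61 mm tall, loose bystander; origin at the centre of its underside

How it is judged:
By the outcome, as a careful person would: the job done as asked, in the order asked, and still so for the second after the job is handed in, while the arm keeps its last pose, push and grip.
It also fails if it takes over 42 s, if anything falls off the work surface, if the arm or the gripper's body presses on something with over 40 N, if the wrist force passes 120 N, or if a joint passes its speed limit or range.

## Working session

There is one attempt and no reset: what is moved stays moved. The work goes in short steps, Python scripts to look and compute and a tool call to move; the robot and the scene stay as the last step left them, time stands still between calls to the robot, and variables do not carry over. Pictures are saved under pics/ and viewed, at most 10 in all, crops included, and the job is handed in when it is done.

Besides the shell and the picture viewer there is one more tool, called by a JSON object that holds its "fn" and its "kwargs". step_arm: Moves the arm, as the interface text tells. Its arguments: {"type":"object","properties":{"series":{"type":"array"}},"required":["series"]}

```bash
mkdir -p pics; cat > h.py <<'E'
import numpy as np, cv2
from scipy.spatial.transform import Rotation as Ro
from plant import readout, vision
def snap(n,f):
    im=vision.camera(n); cv2.imwrite(f'pics/{f}.png',im[:,:,::-1]); return im
def cal(n):
    c=vision.get_calibration(n)
    if 'R' in c: return np.array(c['mtx']),np.array(c['R']),np.array(c['t']).ravel()
    s=readout.sense(); T=np.eye(4); T[:3,:3]=Ro.from_quat(s['tool_rot']).as_matrix(); T[:3,3]=s['tcp_pos']
    E=np.linalg.inv(T@np.array(c['hand_eye'])); return np.array(c['mtx']),E[:3,:3],E[:3,3]
def ray(C,uv):
    K,R,t=C; d=R.T@np.linalg.solve(K,[uv[0],uv[1],1.]); return -R.T@t,d
def onz(C,uv,z):
    o,d=ray(C,uv); return o+d*(z-o[2])/d[2]
def tri(C1,a,C2,b):
    o1,d1=ray(C1,a);o2,d2=ray(C2,b)
    s=np.linalg.lstsq(np.c_[d1,-d2],o2-o1,rcond=None)[0]
    p,q=o1+d1*s[0],o2+d2*s[1]; return (p+q)/2,np.linalg.norm(p-q)
def proj(C,X):
    K,R,t=C; p=(np.atleast_2d(X)@R.T+t)@K.T; return p[:,:2]/p[:,2:]
def st():
    s=readout.sense(); print({k:np.round(s[k],3).tolist() for k in ['time_s','tcp_pos','tool_rot','joint_pos','ft_force','torque','grip_width','grip_force']})
    print('axes(cols)\n',Ro.from_quat(s['tool_rot']).as_matrix().round(3))
E
python3 - <<'E'
from h import *
st()
for n in ['top','side']: snap(n,n+'0'); C=cal(n); print(n,(-C[1].T@C[2]).round(3),C[1][2].round(3))
E
```

```text
{'time_s': 0.0, 'tcp_pos': [0.195, -0.487, 0.23], 'tool_rot': [0.982, 0.19, -0.0, -0.001], 'joint_pos': [-1.317, 0.049, 0.098, 1.622, 0.0, 1.443], 'ft_force': [-0.106, -0.643, 0.058], 'torque': [0.006, 0.004, -0.041], 'grip_width': 0.085, 'grip_force': 0.0}
axes(cols)
 [[ 0.928  0.373 -0.001]
 [ 0.373 -0.928  0.002]
 [ 0.    -0.002 -1.   ]]
top [0.476 0.106 1.174] [ 0.083 -0.03  -0.996]
side [ 0.508 -0.91   0.559] [ 0.054  0.903 -0.427]
```

View pics/top0.png

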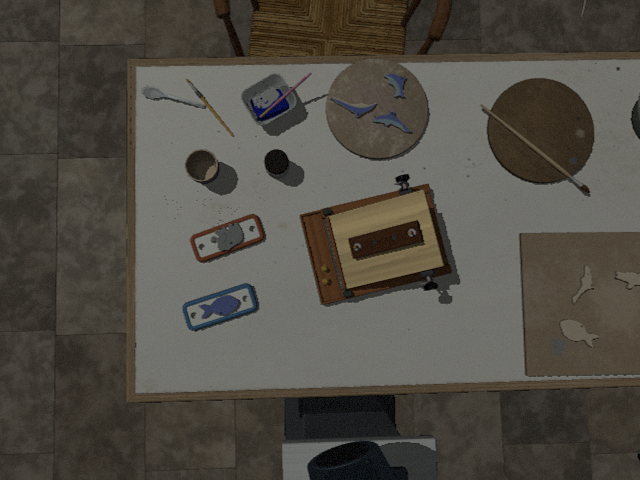

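View pics/side0.png

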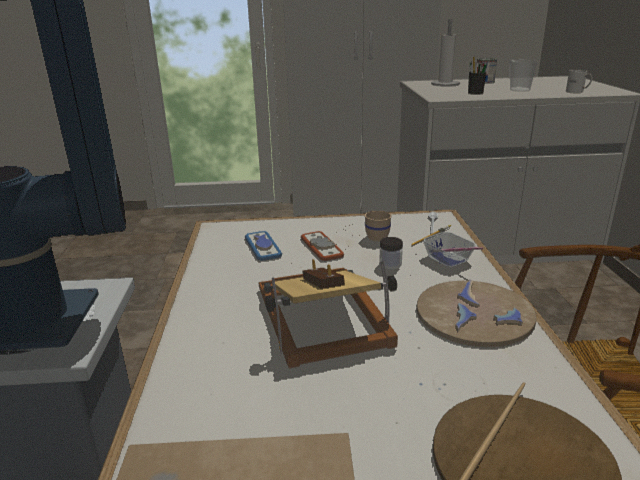

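The top view shows the blue-rimmed fish plaque around (220,306), the elephant plaque around (228,238), and the easel with its block around (387,239). In the side view the block sits at about (323,276). I'll enlarge these.

```bash
python3 - <<'E'
from h import *
t=cv2.imread('pics/top0.png'); s=cv2.imread('pics/side0.png')
def c(im,x,y,w,h,k): return cv2.resize(im[y:y+h,x:x+w],None,fx=k,fy=k,interpolation=cv2.INTER_CUBIC)
a=c(t,170,270,100,75,4); b=c(t,335,205,100,75,4); d=c(s,235,220,200,75,4)
cv2.imwrite('pics/crop1.png',np.clip(np.vstack([np.hstack([a,b]),d]).astype(float)*1.5,0,255))
E
```

```text
[ WARN:0@0.198] global loadsave.cpp:1063 imwrite_ Unsupported depth image for selected encoder is fallbacked to CV_8U.
```

View pics/crop1.png

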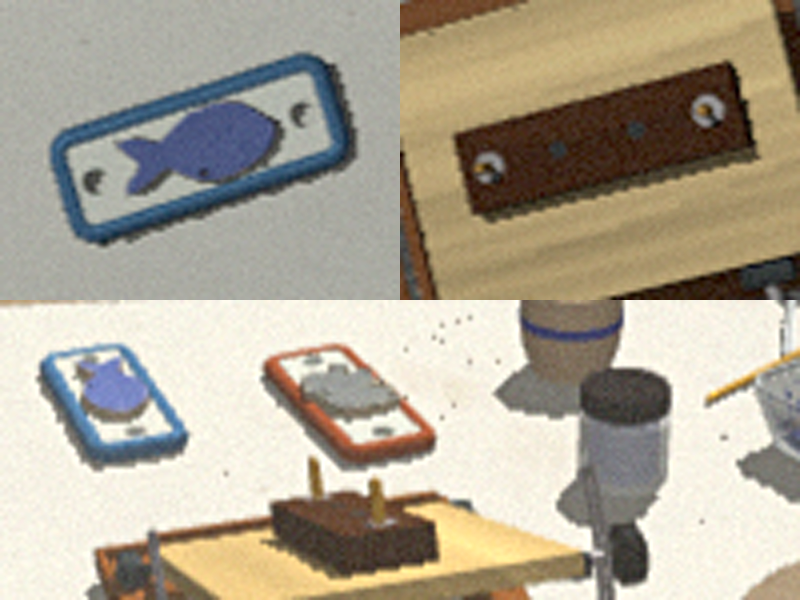

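The fish's tail is on the left and its head on the right, which is also the easel's raised side, so no flip is needed. Its holes are at crop pixels (93,180) and (302,115). The washers are at (488,168) and (709,110), and the stud bases and tips also show in the side view.

```bash
python3 - <<'E'
from h import *
T=cal('top');S=cal('side')
a=lambda x,y:(170+x/4,270+y/4); b=lambda x,y:(335+(x-400)/4,205+y/4); d=lambda x,y:(235+x/4,220+(y-300)/4)
h=[onz(T,a(*p),.012) for p in [(93,180),(302,115)]]
v=h[1]-h[0];print('holes',np.round(h,4),'len',np.linalg.norm(v),'mid',(h[0]+h[1])/2,'yaw',np.degrees(np.arctan2(v[1],v[0])))
k=[onz(T,a(*p),.012) for p in [(58,150),(330,60),(350,150),(85,238)]]
print('corner mean',np.mean([onz(T,a(*p),.012) for p in [(52,132),(325,52),(355,160),(85,243)]],0))
P=[]
for q,r in [((488,168),(318,497)),((709,110),(378,521)),((482,168),(313,458)),((706,109),(375,480))]:
    X,e=tri(T,b(*q),S,d(*r));P.append(X);print(X.round(4),'err',round(e,4))
for i in (0,2):
    v=P[i+1]-P[i];print('len',np.linalg.norm(v),'tilt',np.arctan2(v[2],np.hypot(*v[:2])),'yaw',np.degrees(np.arctan2(v[1],v[0])))
# block top corners top view
E
```

```text
holes [[0.4167 0.3359 0.012 ]
 [0.447  0.2278 0.012 ]] len 0.11235007943556194 mid [0.43186198 0.28185979 0.012     ] yaw -74.33805160740349
corner mean [0.43222265 0.27829957 0.012     ]
[ 0.546  -0.0014  0.0791] err 0.0031
[ 0.5679 -0.1045  0.1204] err 0.0016
[0.5447 0.0034 0.0978] err 0.0025
[ 0.567  -0.0996  0.1378] err 0.002
len 0.1132010985466117 tilt 0.3742073026232371 yaw -78.05192725231315
len 0.11272942625023409 tilt 0.3627422835606939 yaw -77.74736693188889
```

Everything fits the given sizes: hole spacing is 112.3 mm, stud spacing 113 mm, and the tilt is about 0.37 rad. I'll move over the fish.

{"fn": "step_arm", "kwargs": {"series": [[1, 3.1, -3.8, 0, 0], [1, 3.1, -3.8, 0, 0], [1, 3.1, -3.8, 0, 0], [1, 3.1, -3.8, 0, 0], [1, 3.1, -3.8, 0, 0], [1, 3.1, -3.8, 0, 0], [1, 3.1, -3.8, 0, 0], [1, 3.1, -3.8, 0, 0]]}}

```text
time_s: 0.9
tcp_pos: [0.3124, -0.1108, 0.2309]
tool_rot: [0.982, 0.189, 0.0, 0.0]
ft_force: [2.2, -1.1, -0.7]
grip_width: 0.0851
grip_force: 0.0
```

{"fn": "step_arm", "kwargs": {"series": [[1, 3.1, -3.8, 0, 0], [1, 3.1, -3.8, 0, 0], [1, 3.1, -3.8, 0, 0], [1, 3.1, -3.8, 0, 0], [1, 3.1, -3.8, 0, 0], [1, 3.1, -3.8, 0, 0], [1, 3.1, -3.8, 0, 0], [1, 0, 0, 0, 0]]}}

```text
time_s: 1.7
tcp_pos: [0.4148, 0.2197, 0.229]
tool_rot: [0.981, 0.193, -0.001, -0.001]
ft_force: [-0.5, -0.5, -0.3]
grip_width: 0.0855
grip_force: 0.0
```

{"fn": "step_arm", "kwargs": {"series": [[1, 0, 0, 0, -8.4], [1, 0, 0, 0, -8.4], [1, 0, 0, 0, -8.4], [1, 0, 0, 0, -8.4], [1, 0, 0, 0, -8.4], [1, 0, 0, 0, -8.4], [1, 0, 0, 0, -8.4], [1, 0, 0, 0, -8.4]]}}

```text
time_s: 2.5
tcp_pos: [0.4143, 0.214, 0.231]
tool_rot: [0.711, 0.703, -0.001, -0.0]
ft_force: [-0.1, 0.5, 0.4]
grip_width: 0.0855
grip_force: 0.0
```

{"fn": "step_arm", "kwargs": {"series": [[1, 0, 0, 0, -8.4], [1, 0, 0, 0, -8.4], [1, 0, 0, 0, 0], [1, 0, 0, 0, 0]]}}

```text
time_s: 2.9
tcp_pos: [0.4145, 0.2144, 0.2311]
tool_rot: [0.604, 0.797, -0.0, -0.0]
ft_force: [-1.0, -0.3, 0.2]
grip_width: 0.0856
grip_force: 0.0
```

```bash
python3 - <<'E'
from h import *
st(); C=cal('wrist'); snap('wrist','w1')
h=np.array([[.4167,.3359,.012],[.447,.2278,.012]]); print(proj(C,h).round(0), (-C[1].T@C[2]).round(3))
E
```

```text
{'time_s': 2.9, 'tcp_pos': [0.414, 0.214, 0.231], 'tool_rot': [0.604, 0.797, -0.0, -0.0], 'joint_pos': [0.334, -0.103, -0.049, 1.625, -0.0, 1.631], 'ft_force': [-0.968, -0.341, 0.201], 'torque': [0.01, 0.001, 0.037], 'grip_width': 0.086, 'grip_force': 0.0}
axes(cols)
 [[-0.27   0.963 -0.001]
 [ 0.963  0.27  -0.   ]
 [-0.    -0.001 -1.   ]]
[[361.  61.]
 [357. 193.]] [0.393 0.29  0.374]
```

View pics/w1.png

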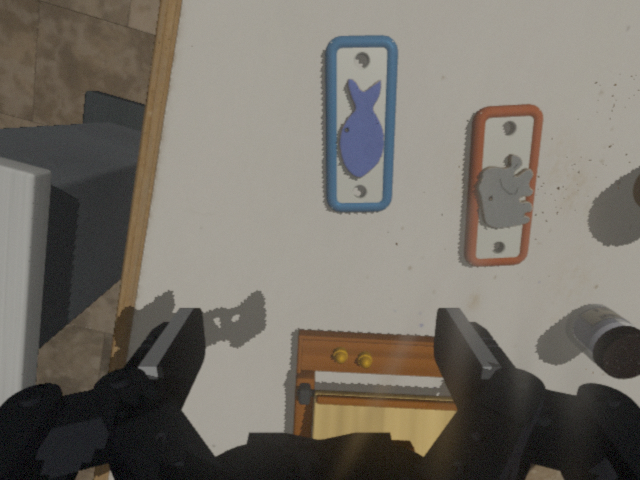

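The wrist view agrees with the prediction: holes at (362.5,60) and (360.5,191), against predicted (361,61) and (357,193). The head points toward the easel.

```bash
python3 - <<'E'
from h import *
C=cal('wrist'); s=readout.sense(); R=Ro.from_quat(s['tool_rot']).as_matrix()
h=np.array([onz(C,p,.012) for p in [(362.5,60),(360.5,191)]]);v=h[1]-h[0]
m=h.mean(0); print(h.round(4),np.linalg.norm(v),m,np.degrees(np.arctan2(v[1],v[0])),'tool x yaw',np.degrees(np.arctan2(R[1,0],R[0,0])))
m=(m+[.4319,.2815,.012])/2
print('shift in tool cm',R.T@(m-s['tcp_pos'])*100)
E
```

```text
[[0.4174 0.3373 0.012 ]
 [0.4495 0.2304 0.012 ]] 0.11155266370112421 [0.43345008 0.28387819 0.012     ] -73.32360590390888 tool x yaw 105.69663650635694
shift in tool cm [ 6.07450387  3.59683402 21.91606554]
```

{"fn": "step_arm", "kwargs": {"series": [[0.85, 3.0, 1.8, 2, -0.5], [0.85, 3.07, 1.8, 2, 0], [0.85, 0, 0, 5, 0], [0.85, 0, 0, 5, 0], [0.85, 0, 0, 3, 0], [0.85, 0, 0, 2, 0], [0.85, 0, 0, 1, 0], [0.85, 0, 0, 0, 0]]}}

```text
time_s: 3.75
tcp_pos: [0.4312, 0.2826, 0.0297]
tool_rot: [0.6, 0.8, -0.002, -0.001]
ft_force: [-0.8, 0.6, 1.1]
grip_width: 0.0723
grip_force: 0.0
```

{"fn": "step_arm", "kwargs": {"series": [[0.85, 0, 0, 0.5, 0], [0.85, 0, 0, 0.5, 0], [0.85, 0, 0, 0.5, 0], [0.85, 0, 0, 0, 0]]}}

```text
time_s: 4.15
tcp_pos: [0.4324, 0.2833, 0.0161]
tool_rot: [0.599, 0.801, -0.0, -0.0]
ft_force: [-0.7, -0.1, -0.8]
grip_width: 0.0726
grip_force: 0.0
```

```bash
python3 - <<'E'
from h import *
st(); snap('wrist','w2')
E
```

```text
{'time_s': 4.15, 'tcp_pos': [0.432, 0.283, 0.016], 'tool_rot': [0.599, 0.801, -0.0, -0.0], 'joint_pos': [0.45, 0.093, -0.286, 1.192, -0.0, 1.735], 'ft_force': [-0.691, -0.128, -0.794], 'torque': [-0.038, 0.038, 0.015], 'grip_width': 0.073, 'grip_force': 0.0}
axes(cols)
 [[-0.282  0.959 -0.   ]
 [ 0.959  0.282 -0.   ]
 [-0.    -0.    -1.   ]]
```

View pics/w2.png

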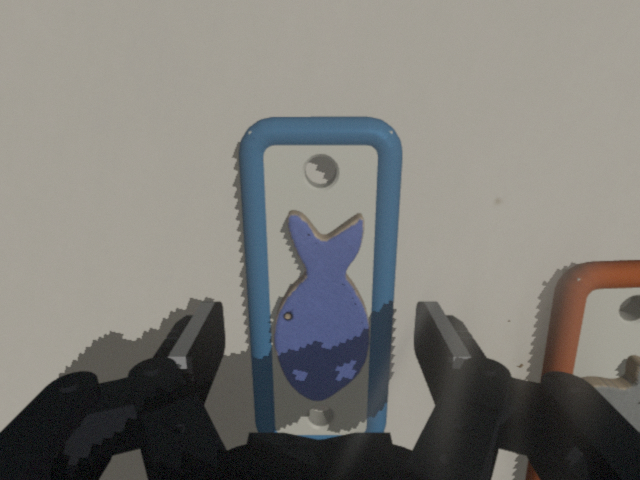

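The plaque is centred between the fingers, with the tail hole at (321,170) and the head hole at (320,414). I'll check the along-length offset and keep going down.

```bash
python3 - <<'E'
from h import *
C=cal('wrist'); s=readout.sense(); R=Ro.from_quat(s['tool_rot']).as_matrix()
h=np.array([onz(C,p,.012) for p in [(321.5,170),(320.,414)]]);v=h[1]-h[0]
m=h.mean(0); print(np.linalg.norm(v),m,'tool cm',(R.T@(m-s['tcp_pos'])*100).round(2), 'dyaw',np.degrees(np.arctan2((R.T@v)[1],-(R.T@v)[0])))
E
```

```text
0.1108595818000105 [0.43214789 0.28459708 0.012     ] tool cm [0.14 0.01 0.43] dyaw -0.21930799631412468
```

{"fn": "step_arm", "kwargs": {"series": [[0.85, 0, 0, 0.5, 0], [0.85, 0, 0, 0.5, 0], [0.85, 0, 0, 0.3, 0], [0.85, 0, 0, 0, 0]]}}

```text
time_s: 4.6
tcp_pos: [0.4318, 0.283, 0.0024]
tool_rot: [0.599, 0.801, -0.001, -0.0]
ft_force: [-0.2, -0.1, -0.4]
grip_width: 0.0725
grip_force: 0.0
```

{"fn": "step_arm", "kwargs": {"series": [[0.85, 0.1, 0, 0.2, 0], [0.85, 0, 0, 0.1, 0], [0.85, 0, 0, 0, 0]]}}

```text
time_s: 4.9
tcp_pos: [0.4321, 0.2843, 0.0002]
tool_rot: [0.599, 0.801, -0.0, -0.0]
ft_force: [0.5, -0.2, -0.2]
grip_width: 0.0727
grip_force: 0.0
```

{"fn": "step_arm", "kwargs": {"series": [[0.85, 0, 0, 0.2, 0], [0.85, 0, 0, 0, 0]]}}

```text
time_s: 5.1
tcp_pos: [0.4321, 0.2842, -0.0019]
tool_rot: [0.599, 0.801, -0.0, -0.0]
ft_force: [-0.3, 0.9, -0.3]
grip_width: 0.0727
grip_force: 0.0
```

{"fn": "step_arm", "kwargs": {"series": [[0.85, 0, 0, 0.2, 0], [0.85, 0, 0, 0, 0]]}}

```text
time_s: 5.3
tcp_pos: [0.432, 0.2842, -0.004]
tool_rot: [0.599, 0.801, -0.0, -0.0]
ft_force: [-0.5, -0.7, -0.1]
grip_width: 0.0725
grip_force: 0.0
```

{"fn": "step_arm", "kwargs": {"series": [[0.85, 0, 0, 0.1, 0], [0.85, 0, 0, 0, 0]]}}

```text
time_s: 5.5
tcp_pos: [0.4321, 0.2842, -0.0048]
tool_rot: [0.599, 0.801, -0.0, -0.0]
ft_force: [0.4, -0.4, -0.8]
grip_width: 0.0727
grip_force: 0.0
```

{"fn": "step_arm", "kwargs": {"series": [[0.6, 0, 0, 0, 0], [0.6, 0, 0, 0, 0], [0.6, 0, 0, 0, 0], [0.6, 0, 0, 0, 0], [0.6, 0, 0, 0, 0]]}}

```text
time_s: 6.0
tcp_pos: [0.4327, 0.2845, -0.0042]
tool_rot: [0.599, 0.801, 0.001, 0.0]
ft_force: [0.4, -0.1, 3.2]
grip_width: 0.0602
grip_force: 68.1
```

The grip is good: width 60 mm, 68 N. I'll lift, then move past the easel's upper edge to look at the studs with the wrist camera.

{"fn": "step_arm", "kwargs": {"series": [[0, 0, 0, -0.5, 0], [0, 0, 0, -1.5, 0], [0, 0, 0, -3, 0], [0, 0, 0, -4.5, 0], [0, 0, 0, -5, 0], [0, 0, 0, -5, 0], [0, 0, 0, -4, 0], [0, 0, 0, -3, 4.3]]}}

```text
time_s: 6.8
tcp_pos: [0.4321, 0.2843, 0.2628]
tool_rot: [0.63, 0.777, 0.001, 0.0]
ft_force: [0.9, 0.5, -2.8]
grip_width: 0.0604
grip_force: 67.4
```

{"fn": "step_arm", "kwargs": {"series": [[0, -2, 0.2, 0, 0], [0, -4, 0.3, 0, 0], [0, -4.5, 0.4, 0, 0], [0, -4.5, 0.4, 0, 0], [0, -4.5, 0.4, 0, 0], [0, -4.5, 0.4, 0, 0], [0, -4.5, 0.4, 0, 0], [0, -4.5, 0.4, 0, 0]]}}

```text
time_s: 7.6
tcp_pos: [0.529, -0.034, 0.2591]
tool_rot: [0.629, 0.778, -0.001, -0.001]
ft_force: [0.0, 0.3, -2.5]
grip_width: 0.0602
grip_force: 67.4
```

{"fn": "step_arm", "kwargs": {"series": [[0, -4.5, 0.4, 0, 0], [0, -4.5, 0.4, 0, 0], [0, -4.5, 0.4, 0, 0], [0, -4, 0.3, 0, 0], [0, -2, 0, 0, 0], [0, 0, 0, 0, 0], [0, 0, 0, 0, 0]]}}

```text
time_s: 8.3
tcp_pos: [0.5843, -0.2197, 0.2587]
tool_rot: [0.629, 0.777, -0.0, -0.002]
ft_force: [-0.3, 0.0, -2.7]
grip_width: 0.0601
grip_force: 67.4
```

```bash
python3 - <<'E'
from h import *
st(); C=cal('wrist'); snap('wrist','w3')
P=np.array([[.546,-.0014,.0791],[.5679,-.1045,.1204],[.5447,.0034,.0978],[.567,-.0996,.1378]]);print(proj(C,P).round(0))
E
```

```text
{'time_s': 8.3, 'tcp_pos': [0.584, -0.22, 0.259], 'tool_rot': [0.629, 0.777, -0.0, -0.002], 'joint_pos': [-0.467, 0.334, 0.482, 1.723, 0.001, 0.894], 'ft_force': [-0.33, 0.034, -2.72], 'torque': [0.011, -0.016, -0.015], 'grip_width': 0.06, 'grip_force': 67.377}
axes(cols)
 [[-0.208  0.978 -0.003]
 [ 0.978  0.208  0.002]
 [ 0.003 -0.002 -1.   ]]
[[ 333. -116.]
 [ 333.   48.]
 [ 333. -142.]
 [ 334.   35.]]
```

View pics/w3.png

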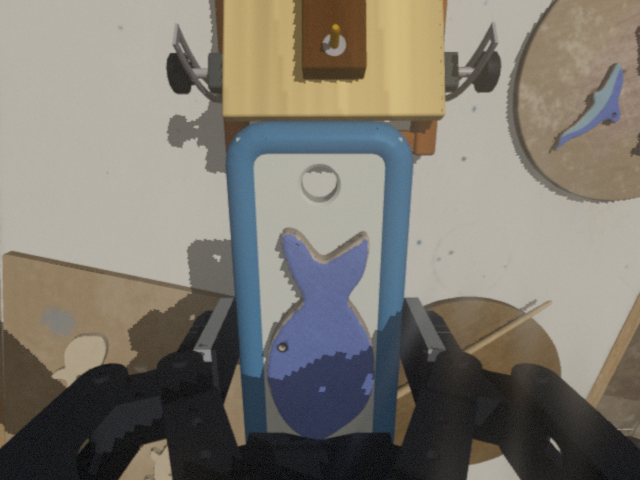

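The view shows the upper stud's washer at (335,44) and its tip at (336,28), with the plaque's tail hole at (320,183). The block's edges look parallel to the tool. Moves can't tilt the tool, so the plan has three steps:
1. Press the plaque sideways-offset onto both stud tips, so it pivots in the grip to match the slope.
2. Back off.
3. Thread it along the face normal.

```bash
cat > g.py <<'E'
from h import *
th=.37; yaw=np.radians(-77.9)
uh=np.array([np.cos(yaw),np.sin(yaw),0]); n=-np.sin(th)*uh+np.cos(th)*np.array([0,0,1.]); u=np.cos(th)*uh+np.array([0,0,np.sin(th)]); w=np.cross(n,u)
E
python3 - <<'E'
from g import *
from scipy.optimize import least_squares
T=cal('top');S=cal('side');W=cal('wrist'); s=readout.sense(); R=Ro.from_quat(s['tool_rot']).as_matrix(); p=np.array(s['tcp_pos'])
b=lambda x,y:(335+(x-400)/4,205+y/4); d=lambda x,y:(235+x/4,220+(y-300)/4)
obs=[(T,'lo',b(488,168),0),(T,'up',b(709,110),0),(S,'lo',d(318,497),0),(S,'up',d(378,521),0),(W,'up',(335,44),0),
 (T,'lo',b(482,168),20),(T,'up',b(706,109),20),(S,'lo',d(313,458),20),(S,'up',d(375,480),20),(W,'up',(336,28),20)]
def f(q):
    c,t,y=q[:3],q[3],q[4]; h=np.array([np.cos(y),np.sin(y),0]);N=-np.sin(t)*h+[0,0,np.cos(t)];U=np.cos(t)*h+[0,0,np.sin(t)]
    r=[]
    for C,k,uv,hh in obs:
        X=c+(.056 if k=='up' else -.056)*U+N*hh/1000; z=(C[1]@X+C[2])[2]
        r+=list((proj(C,X)[0]-uv)*z/C[0][0,0]*1000)
    return np.array(r)
q=least_squares(f,[.557,-.053,.1,.37,-1.36]);print('seat',q.x.round(4),'yaw',np.degrees(q.x[4]));print(q.fun.round(1))
hole=onz(W,(320,183),p[2]+.0162);print('tail hole in tool',(R.T@(hole-p)*1000).round(1))
E
```

```text
seat [ 0.5573 -0.0529  0.0994  0.373  -1.3539] yaw -77.57077157362967
[ 0.6 -1.6 -0.8 -1.4 -1.4  0.5 -0.2  0.3 -1.   3.  -1.8 -1.  -2.7 -0.9
 -1.5 -0.4 -1.3 -1.7 -0.9  1.7]
tail hole in tool [ 55.5  -0.3 -16.1]
```

```bash
sed -i 's/th=.37;/th=.373;/; s/-77.9/-77.6/' g.py; cat >> g.py <<'E'
seat=np.array([.5573,-.0529,.0994])
s=readout.sense(); R=Ro.from_quat(s['tool_rot']).as_matrix(); p=np.array(s['tcp_pos'])
piv=np.array([-.0005,-.0003,-.0102])   # plaque middle in tool axes
def tcp(h,lat=0,along=0): return seat+n*(h+.006)+w*lat+u*along-R@piv
def go(X): return (R.T@(X-p)*100).round(2)
E
python3 - <<'E'
from g import *
print('w',w.round(3),'n in tool',(R.T@n).round(3),'w in tool',(R.T@w).round(3))
for l in (.016,-.016):
  A=tcp(.020,l); print('A',A.round(4)); print('to 45mm above A',go(A+[0,0,.045]))
print('final',tcp(0).round(4))
E
```

```text
w [ 0.977  0.215 -0.   ] n in tool [ 0.366 -0.004 -0.93 ] w in tool [ 0.005  1.    -0.002]
A [ 0.5711 -0.0396  0.1134]
to 45mm above A [17.8   2.46 10.13]
A [ 0.5398 -0.0465  0.1134]
to 45mm above A [17.78 -0.74 10.13]
final [ 0.557  -0.0502  0.0948]
```

{"fn": "step_arm", "kwargs": {"series": [[0, 3, -0.1, 0, 0], [0, 4, -0.2, 0, 0], [0, 4, -0.2, 0, 0], [0, 4, -0.2, 0, 0], [0, 2.8, 0, 1, 0], [0, 0, 0, 4, 0], [0, 0, 0, 4, 0], [0, 0, 0, 1, 0]]}}

```text
time_s: 9.15
tcp_pos: [0.5363, -0.0446, 0.1547]
tool_rot: [0.628, 0.778, -0.002, -0.005]
ft_force: [-0.7, 0.6, -3.4]
grip_width: 0.0607
grip_force: 67.3
```

{"fn": "step_arm", "kwargs": {"series": [[0, 0, 0, 0, 0], [0, 0, 0, 0, 0]]}}

```text
time_s: 9.35
tcp_pos: [0.5418, -0.0471, 0.1624]
tool_rot: [0.629, 0.778, 0.001, 0.001]
ft_force: [0.4, -0.6, -2.0]
grip_width: 0.0605
grip_force: 67.3
```

```bash
python3 - <<'E'
from g import *
print(p.round(4),'to A',go(tcp(.020,-.016)))
snap('side','s1'); im=cv2.imread('pics/s1.png')
cv2.imwrite('pics/s1c.png',cv2.convertScaleAbs(cv2.resize(im[195:320,240:400],None,fx=4,fy=4,interpolation=cv2.INTER_CUBIC),alpha=1.4))
E
```

```text
[ 0.5418 -0.0471  0.1624] to A [ 0.1  -0.19  4.89]
```

View pics/s1c.png

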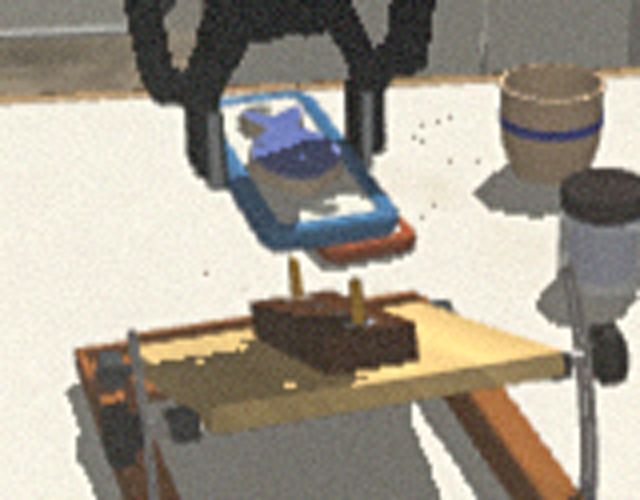

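The side view shows the plaque held level above the studs, offset to the robot's near side as planned. I'll lower it to contact.

{"fn": "step_arm", "kwargs": {"series": [[0, 0.1, -0.2, 1, 0], [0, 0, 0, 1, 0], [0, 0, 0, 0.5, 0], [0, 0, 0, 0.3, 0], [0, 0, 0, 0, 0]]}}

```text
time_s: 9.9
tcp_pos: [0.5388, -0.0468, 0.1336]
tool_rot: [0.629, 0.777, 0.0, 0.0]
ft_force: [-1.9, 0.5, 3.7]
grip_width: 0.0597
grip_force: 68.1
```

{"fn": "step_arm", "kwargs": {"series": [[0, 0, 0, 0.3, 0], [0, 0, 0, 0.3, 0], [0, 0, 0, 0, 0]]}}

```text
time_s: 10.2
tcp_pos: [0.54, -0.0469, 0.1291]
tool_rot: [0.629, 0.778, 0.001, 0.002]
ft_force: [-2.5, 3.1, 7.6]
grip_width: 0.0599
grip_force: 69.0
```

{"fn": "step_arm", "kwargs": {"series": [[0, 0, 0, 0.3, 0], [0, 0, 0, 0.3, 0], [0, 0, 0, 0, 0]]}}

```text
time_s: 10.5
tcp_pos: [0.54, -0.0461, 0.123]
tool_rot: [0.629, 0.778, 0.002, 0.001]
ft_force: [-2.8, 3.9, 8.5]
grip_width: 0.0602
grip_force: 69.4
```

{"fn": "step_arm", "kwargs": {"series": [[0, 0, 0, 0.3, 0], [0, 0, 0, 0.3, 0], [0, 0, 0, 0, 0]]}}

```text
time_s: 10.8
tcp_pos: [0.5403, -0.0461, 0.1169]
tool_rot: [0.628, 0.778, 0.002, 0.001]
ft_force: [-2.5, 3.6, 7.5]
grip_width: 0.0603
grip_force: 69.6
```

{"fn": "step_arm", "kwargs": {"series": [[0, 0, 0, 0.2, 0], [0, 0, 0, 0.1, 0], [0, 0, 0, 0, 0]]}}

```text
time_s: 11.1
tcp_pos: [0.5404, -0.0462, 0.1142]
tool_rot: [0.628, 0.778, 0.002, 0.002]
ft_force: [-2.0, 3.5, 7.1]
grip_width: 0.0602
grip_force: 69.7
```

{"fn": "step_arm", "kwargs": {"series": [[0, 0, 0, 0.1, 0], [0, 0, 0, 0.1, 0], [0, 0, 0, 0, 0]]}}

```text
time_s: 11.4
tcp_pos: [0.5406, -0.0462, 0.1137]
tool_rot: [0.628, 0.778, 0.002, 0.002]
ft_force: [-5.1, 3.1, 12.0]
grip_width: 0.06
grip_force: 70.3
```

Both studs are in contact at 0.1137 m, against a predicted 0.1134 m, so the slope is matched. I'll back off along the normal and shift sideways over the studs.

{"fn": "step_arm", "kwargs": {"series": [[0, 0.19, 0, -0.47, 0], [0, 0.19, 0, -0.47, 0], [0, 0, 0.8, 0, 0], [0, 0, 0.8, 0, 0], [0, 0, 0, 0, 0], [0, 0, 0, 0, 0]]}}

```text
time_s: 12.0
tcp_pos: [0.5534, -0.0396, 0.1177]
tool_rot: [0.629, 0.778, -0.0, -0.001]
ft_force: [-0.1, 0.7, -3.1]
grip_width: 0.0606
grip_force: 68.5
```

```bash
python3 - <<'E'
from g import *
st(); print('to 28mm',go(tcp(.028)))
a=snap('wrist','w4'); b=snap('side','s2')
z=lambda im,x,y,w_,h,k: cv2.resize(im[y:y+h,x:x+w_],None,fx=k,fy=k,interpolation=cv2.INTER_CUBIC)
im=np.hstack([z(a,240,60,160,200,2.5),z(b,260,205,80,100,5)])[:,:,::-1]
cv2.imwrite('pics/c4.png',cv2.convertScaleAbs(im,alpha=1.4))
E
```

```text
{'time_s': 12.0, 'tcp_pos': [0.553, -0.04, 0.118], 'tool_rot': [0.629, 0.778, -0.0, -0.001], 'joint_pos': [-0.192, 0.132, -0.037, 1.404, -0.0, 1.168], 'ft_force': [-0.143, 0.677, -3.093], 'torque': [0.024, -0.044, -0.047], 'grip_width': 0.061, 'grip_force': 68.539}
axes(cols)
 [[-0.209  0.978 -0.002]
 [ 0.978  0.209  0.   ]
 [ 0.001 -0.002 -1.   ]]
to 28mm [-0.09  0.12 -0.32]
```

View pics/c4.png

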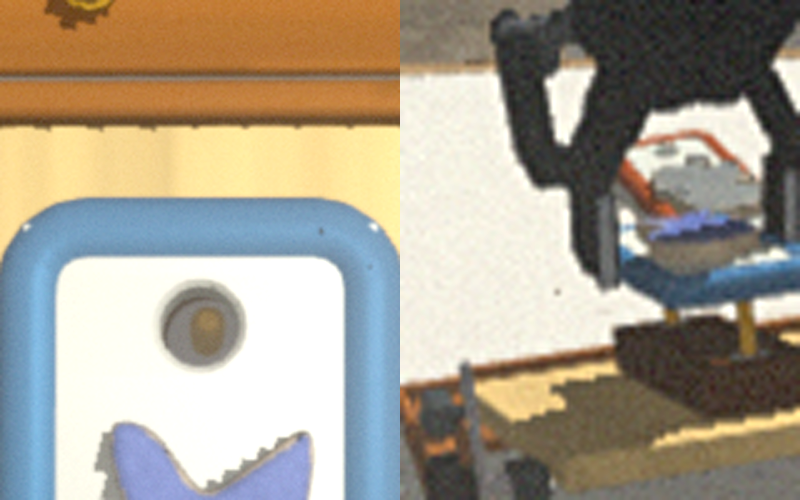

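Through the tail hole (centre at crop (202,325)) I can see the lower stud at (207,332), about 1 mm off. That agrees with the computed correction, and the plaque is parallel to the slope. I'll correct and thread.

{"fn": "step_arm", "kwargs": {"series": [[0, -0.09, 0.1, 0, 0], [0, 0, 0, 0, 0], [0, -0.09, 0, 0.23, 0], [0, -0.09, 0, 0.23, 0], [0, -0.09, 0, 0.23, 0], [0, -0.09, 0, 0.23, 0], [0, 0, 0, 0, 0]]}}

```text
time_s: 12.8
tcp_pos: [0.5552, -0.0428, 0.1087]
tool_rot: [0.629, 0.778, 0.001, -0.001]
ft_force: [-0.2, 4.9, -3.9]
grip_width: 0.0601
grip_force: 68.5
```

```bash
python3 - <<'E'
from g import *
print('to 14mm',go(tcp(.014)),'seat',go(tcp(0)),np.round(s['ft_force'],1),np.round(s['torque'],2))
a=snap('wrist','w5')[:,:,::-1]; b=snap('side','s3')[:,:,::-1]
z=lambda im,x,y,w_,h,k: cv2.resize(im[y:y+h,x:x+w_],None,fx=k,fy=k,interpolation=cv2.INTER_CUBIC)
im=np.hstack([z(a,240,60,160,200,2.5),z(b,260,205,80,100,5)])
cv2.imwrite('pics/c5.png',cv2.convertScaleAbs(im,alpha=1.4))
E
```

```text
to 14mm [-0.25  0.02  0.08] seat [-0.77  0.02  1.39] [-0.2  4.9 -3.9] [ 1.   -0.07  0.09]
```

View pics/c5.png

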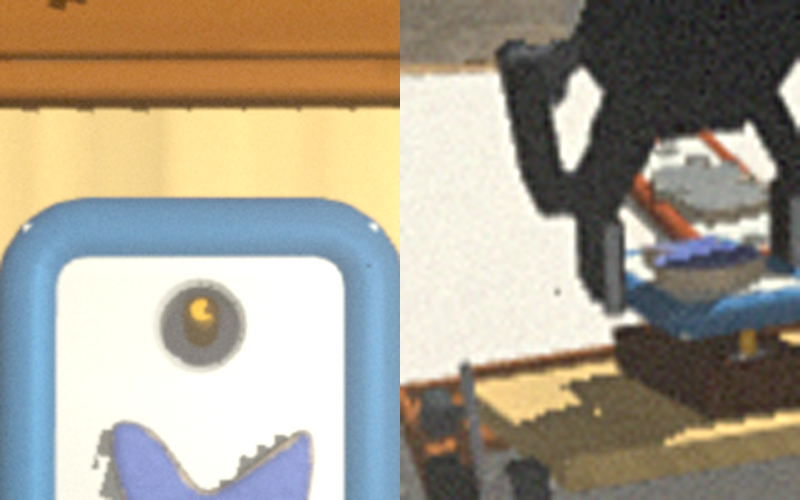

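The stud stands in the hole and is centred sideways, but there's about 5 N of push down-slope. I'll check the plaque's offset in the grip from the hole pixel.

```bash
python3 - <<'E'
from g import *
C=cal('wrist')
for t in (.33,.373,.42):
  for dx in (-.004,-.002,0,.002,.004):
    r=lambda a,b: p+R@(piv+np.array([dx,0,0])+np.array([a*np.cos(t)+b*np.sin(t),0,a*np.sin(t)-b*np.cos(t)]))
    q=proj(C,[r(.056,.006),r(.076,.006)]); print(t,dx,q.round(0).tolist())
E
```

```text
0.33 -0.004 [[320.0, 188.0], [320.0, 134.0]]
0.33 -0.002 [[320.0, 183.0], [320.0, 129.0]]
0.33 0 [[320.0, 177.0], [320.0, 123.0]]
0.33 0.002 [[320.0, 172.0], [320.0, 117.0]]
0.33 0.004 [[320.0, 166.0], [320.0, 112.0]]
0.373 -0.004 [[320.0, 188.0], [320.0, 136.0]]
0.373 -0.002 [[320.0, 183.0], [320.0, 131.0]]
0.373 0 [[320.0, 178.0], [320.0, 125.0]]
0.373 0.002 [[320.0, 172.0], [320.0, 120.0]]
0.373 0.004 [[320.0, 167.0], [320.0, 114.0]]
0.42 -0.004 [[320.0, 189.0], [320.0, 139.0]]
0.42 -0.002 [[320.0, 184.0], [320.0, 133.0]]
0.42 0 [[320.0, 179.0], [320.0, 128.0]]
0.42 0.002 [[320.0, 173.0], [320.0, 122.0]]
0.42 0.004 [[320.0, 168.0], [320.0, 117.0]]
```

The hole sits 4 mm further toward the head in the grip than assumed: the plaque slid slightly while pivoting. That matches the push. I'll shift about 3 mm down-slope.

{"fn": "step_arm", "kwargs": {"series": [[0, 0.15, 0, 0.05, 0], [0, 0.15, 0, 0.05, 0], [0, 0, 0, 0, 0], [0, 0, 0, 0, 0]]}}

```text
time_s: 13.3
tcp_pos: [0.555, -0.0416, 0.1087]
tool_rot: [0.629, 0.777, -0.0, 0.0]
ft_force: [0.3, -0.3, -1.4]
grip_width: 0.0601
grip_force: 68.5
```

{"fn": "step_arm", "kwargs": {"series": [[0, -0.09, 0, 0.23, 0], [0, -0.09, 0, 0.23, 0], [0, 0, 0, 0, 0]]}}

```text
time_s: 13.6
tcp_pos: [0.5549, -0.0429, 0.1033]
tool_rot: [0.629, 0.777, -0.0, -0.0]
ft_force: [0.2, 0.5, -2.2]
grip_width: 0.0602
grip_force: 68.6
```

```bash
sed -i 's/-.0005,-.0003/-.005,-.0003/' g.py; python3 - <<'E'
from g import *
print(p.round(4),'seat',go(tcp(0)),np.round(s['ft_force'],1),np.round(s['torque'],2))
E
```

```text
[ 0.5549 -0.0429  0.1033] seat [-0.3   0.05  0.85] [ 0.2  0.5 -2.2] [ 0.01  0.05 -0.  ]
```

{"fn": "step_arm", "kwargs": {"series": [[0, -0.09, 0, 0.23, 0], [0, -0.09, 0, 0.23, 0], [0, 0, 0, 0, 0]]}}

```text
time_s: 13.9
tcp_pos: [0.5554, -0.0445, 0.0987]
tool_rot: [0.629, 0.778, -0.0, -0.0]
ft_force: [-0.6, 0.2, -3.6]
grip_width: 0.06
grip_force: 68.6
```

{"fn": "step_arm", "kwargs": {"series": [[0, -0.07, 0, 0.19, 0], [0, -0.03, 0, 0.09, 0], [0, 0, 0, 0, 0]]}}

```text
time_s: 14.2
tcp_pos: [0.556, -0.0452, 0.097]
tool_rot: [0.629, 0.778, 0.0, 0.0]
ft_force: [-1.5, 2.3, 0.2]
grip_width: 0.0603
grip_force: 68.9
```

{"fn": "step_arm", "kwargs": {"series": [[0, -0.03, 0, 0.09, 0], [0, 0, 0, 0, 0]]}}

```text
time_s: 14.4
tcp_pos: [0.5561, -0.0454, 0.0963]
tool_rot: [0.629, 0.778, 0.0, 0.0]
ft_force: [-1.5, 2.1, 2.7]
grip_width: 0.0602
grip_force: 69.1
```

{"fn": "step_arm", "kwargs": {"series": [[0, -0.03, 0, 0.09, 0], [0, 0, 0, 0, 0]]}}

```text
time_s: 14.6
tcp_pos: [0.5561, -0.0456, 0.0955]
tool_rot: [0.629, 0.778, 0.0, 0.0]
ft_force: [-3.5, 3.5, 4.8]
grip_width: 0.0599
grip_force: 69.5
```

```bash
python3 - <<'E'
from g import *
print(p.round(4),'seat',go(tcp(0)),np.round(s['ft_force'],1),np.round(s['torque'],2))
a=snap('wrist','w6')[:,:,::-1]; b=snap('side','s4')[:,:,::-1]
z=lambda im,x,y,w_,h,k: cv2.resize(im[y:y+h,x:x+w_],None,fx=k,fy=k,interpolation=cv2.INTER_CUBIC)
im=np.hstack([z(a,240,60,160,200,2.5),z(b,270,225,80,100,5)])
cv2.imwrite('pics/c6.png',cv2.convertScaleAbs(im,alpha=1.4))
E
```

```text
[ 0.5561 -0.0456  0.0955] seat [-0.02 -0.01  0.07] [-3.5  3.5  4.8] [ 0.26  0.52 -0.19]
```

View pics/c6.png

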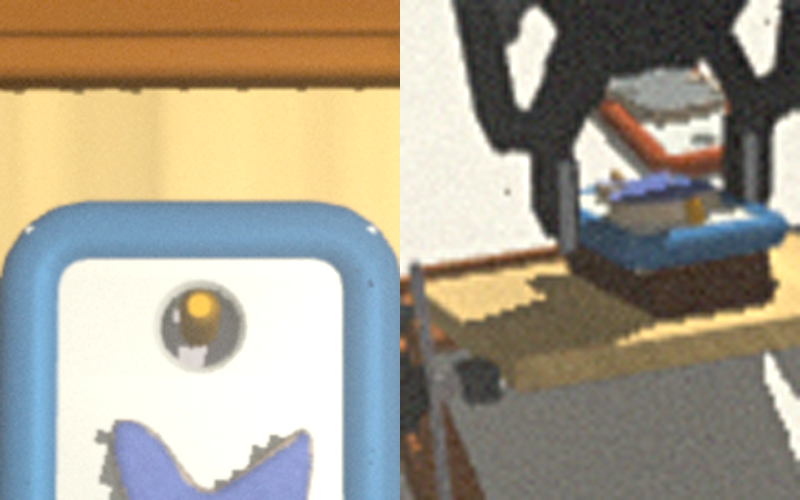

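Both studs are through their holes and the plaque is nearly down. I'll press on in small steps until the force rises.

{"fn": "step_arm", "kwargs": {"series": [[0, -0.03, 0, 0.09, 0], [0, 0, 0, 0, 0]]}}

```text
time_s: 14.9
tcp_pos: [0.5562, -0.0457, 0.0947]
tool_rot: [0.629, 0.778, 0.001, -0.0]
ft_force: [-4.1, 4.4, 7.2]
grip_width: 0.0605
grip_force: 69.7
```

{"fn": "step_arm", "kwargs": {"series": [[0, -0.03, 0, 0.09, 0], [0, 0, 0, 0, 0]]}}

```text
time_s: 15.1
tcp_pos: [0.5562, -0.0457, 0.0947]
tool_rot: [0.629, 0.778, 0.001, -0.0]
ft_force: [-3.9, 5.1, 9.6]
grip_width: 0.0602
grip_force: 70.1
```

{"fn": "step_arm", "kwargs": {"series": [[0, 0, -0.08, 0, 0], [0, 0, 0, 0, 0]]}}

```text
time_s: 15.3
tcp_pos: [0.5562, -0.0457, 0.0948]
tool_rot: [0.628, 0.778, 0.002, 0.0]
ft_force: [-2.3, 5.7, 7.7]
grip_width: 0.0602
grip_force: 70.1
```

{"fn": "step_arm", "kwargs": {"series": [[0, -0.05, 0, 0.1, 0], [0, 0, 0, 0, 0]]}}

```text
time_s: 15.5
tcp_pos: [0.5562, -0.0457, 0.0947]
tool_rot: [0.628, 0.778, 0.002, 0.0]
ft_force: [-4.0, 7.6, 11.7]
grip_width: 0.0603
grip_force: 70.5
```

{"fn": "step_arm", "kwargs": {"series": [[0, -0.05, 0, 0.1, 0], [0, 0, 0, 0, 0], [0, 0, 0, 0, 0]]}}

```text
time_s: 15.8
tcp_pos: [0.5562, -0.0457, 0.0947]
tool_rot: [0.628, 0.778, 0.002, 0.0]
ft_force: [-6.7, 8.8, 15.9]
grip_width: 0.0603
grip_force: 70.9
```

```bash
python3 - <<'E'
from g import *
f=np.array(s['ft_force'])+[0,0,2.7]; 
print('n,u,w force',(f@n).round(1),(f@u).round(1),(f@w).round(1),'torque tool axes',(R.T@s['torque']).round(2),'tool y.n',round(R[:,1]@n,4),'tool y.u',round(R[:,1]@u,4),p.round(4),'seat',go(tcp(0)))
a=snap('wrist','w7');b=cv2.imread('pics/w6.png')[:,:,::-1]
g=lambda im:cv2.cvtColor(np.ascontiguousarray(im),cv2.COLOR_RGB2GRAY)[130:260,230:410].astype(np.float32)
print('plaque image shift in hand since w6',cv2.phaseCorrelate(g(b),g(a),cv2.createHanningWindow((180,130),cv2.CV_32F)))
E
```

```text
n,u,w force 21.0 -2.6 -4.6 torque tool axes [1.32 1.53 0.15] tool y.n 0.0019 tool y.u 0.0052 [ 0.5562 -0.0457  0.0947] seat [-0.   -0.01 -0.01]
plaque image shift in hand since w6 ((-0.05776472782987696, 0.8587737017803079), 0.8874872983139729)
```

Normal force is 21 N and the pose is exactly at the computed seat. The centre of pressure is off to one side, though, because of a sideways pull, so I'll relieve that.

{"fn": "step_arm", "kwargs": {"series": [[0, 0, -0.12, 0, 0], [0, 0, -0.12, 0, 0], [0, 0, 0, 0, 0]]}}

```text
time_s: 16.15
tcp_pos: [0.5561, -0.0457, 0.0948]
tool_rot: [0.628, 0.778, 0.004, 0.002]
ft_force: [-1.0, 10.5, 13.6]
grip_width: 0.0603
grip_force: 70.7
```

```bash
cat > cop.py <<'E'
from g import *
f=np.array(s['ft_force'])+[0,0,2.7]; F=R.T@f; M=R.T@s['torque']; L=.2
print('n,u,w',(f@n).round(1),(f@u).round(1),(f@w).round(1),'M',M.round(2),'CoP tool x,y mm',((M[1]-L*F[0])/-F[2]*1000).round(0),((M[0]+L*F[1])/F[2]*1000).round(0),'y.n',round(R[:,1]@n,4),p.round(4),'seat',go(tcp(0)))
E
python3 cop.py
```

```text
n,u,w 19.0 -3.8 1.3 M [ 0.16  1.57 -0.03] CoP tool x,y mm -33.0 -27.0 y.n 0.0071 [ 0.5561 -0.0457  0.0948] seat [-0.01  0.   -0.  ]
```

{"fn": "step_arm", "kwargs": {"series": [[0, 0, 0.15, 0, 0], [0, 0, 0.15, 0, 0], [0, 0, 0, 0, 0]]}}

```text
time_s: 16.45
tcp_pos: [0.5562, -0.0457, 0.0946]
tool_rot: [0.628, 0.778, 0.002, -0.0]
ft_force: [-7.3, 8.6, 17.2]
grip_width: 0.0605
grip_force: 71.0
```

```bash
python3 cop.py
```

```text
n,u,w 22.2 -2.0 -5.3 M [1.59 1.51 0.17] CoP tool x,y mm -25.0 -27.0 y.n 0.0004 [ 0.5562 -0.0457  0.0946] seat [-0.01 -0.01 -0.02]
```

Pressure still sits on the near edge, so the plaque has a slight roll. Shifting +y rolls the tool the right way, so I'll go further and watch the pressure centre.

{"fn": "step_arm", "kwargs": {"series": [[0, 0, 0.15, 0, 0], [0, 0, 0.15, 0, 0], [0, 0, 0, 0, 0]]}}

```text
time_s: 16.75
tcp_pos: [0.5563, -0.0457, 0.0945]
tool_rot: [0.629, 0.778, -0.001, -0.002]
ft_force: [-13.7, 6.2, 21.1]
grip_width: 0.0605
grip_force: 71.4
```

```bash
python3 cop.py
```

```text
n,u,w 25.4 0.3 -12.0 M [2.95 1.49 0.43] CoP tool x,y mm -13.0 -22.0 y.n -0.0059 [ 0.5563 -0.0457  0.0945] seat [-0.   -0.02 -0.03]
```

{"fn": "step_arm", "kwargs": {"series": [[0, 0, -0.15, 0, 0], [0, 0.07, -0.15, -0.2, 0], [0, 0.07, 0, -0.2, 0], [0, 0, 0, 0, 0]]}}

```text
time_s: 17.15
tcp_pos: [0.5562, -0.0458, 0.0951]
tool_rot: [0.629, 0.778, 0.001, 0.0]
ft_force: [-0.2, 4.2, 2.7]
grip_width: 0.0603
grip_force: 69.4
```

```bash
python3 cop.py; python3 - <<'E'
# block direction from first top picture: minimum-area rectangle of the dark wood, back-projected on the sloping face
from g import *
im=cv2.imread('pics/top0.png')[205:280,335:435].astype(int)
m=(im.max(2)<75).astype(np.uint8); m=cv2.morphologyEx(m,cv2.MORPH_OPEN,np.ones((3,3),np.uint8))
k,l,st_,_=cv2.connectedComponentsWithStats(m); i=l[34,52]; print('label',i,st_[i])
ys,xs=np.nonzero(l==i); T=cal('top')
def face(uv):
    o,d=ray(T,uv); return o+d*(n@(seat-o))/(n@d)
(c,wh,a)=cv2.minAreaRect(np.c_[xs,ys].astype(np.float32)); B=cv2.boxPoints((c,wh,a))+[335,205]
X=np.array([face(b) for b in B]); print(B.round(1).tolist())
for j in range(4):
    e=X[(j+1)%4]-X[j]; print(round(np.linalg.norm(e),4),np.degrees(np.arctan2(e[1],e[0])).round(2),'vs uh: u,w deg',np.degrees(np.arctan2(e@w,e@u)).round(2))
E
```

```text
n,u,w 6.5 -1.9 0.7 M [0.08 0.57 0.05] CoP tool x,y mm -49.0 -39.0 y.n -0.0008 [ 0.5562 -0.0458  0.0951] seat [-0.   -0.01  0.03]
label 3 [  14   16   75   39 1707]
[[347.4, 236.1], [418.5, 219.5], [424.4, 244.4], [353.2, 261.1]]
0.1451 -79.76 vs uh: u,w deg -2.01
0.049 -169.14 vs uh: u,w deg -91.65
0.1446 101.16 vs uh: u,w deg 178.84
0.0511 11.34 vs uh: u,w deg 88.86
```

The block's outline suggests its yaw is 1–1.5° more negative than I assumed. That would cause exactly this roll, so I'll twist by that amount while only lightly loaded and press again.

{"fn": "step_arm", "kwargs": {"series": [[0, 0.04, 0, -0.1, 0], [0, 0, 0, 0, 1.5], [0, -0.04, 0, 0.1, 0], [0, -0.07, 0, 0.2, 0], [0, -0.07, 0, 0.2, 0], [0, 0, 0, 0, 0]]}}

```text
time_s: 17.75
tcp_pos: [0.5567, -0.0465, 0.0948]
tool_rot: [0.639, 0.769, 0.002, 0.0]
ft_force: [-4.3, 7.6, 15.3]
grip_width: 0.0602
grip_force: 70.8
```

```bash
python3 cop.py
```

```text
n,u,w 19.8 -1.2 -2.6 M [0.98 1.24 0.15] CoP tool x,y mm -23.0 -23.0 y.n -0.0088 [ 0.5567 -0.0465  0.0948] seat [ 0.08 -0.03  0.  ]
```

{"fn": "step_arm", "kwargs": {"series": [[0, 0, 0.15, 0, 0], [0, 0, 0.15, 0, 0], [0, 0, 0, 0, 0]]}}

```text
time_s: 18.05
tcp_pos: [0.5568, -0.0466, 0.0947]
tool_rot: [0.639, 0.769, -0.001, -0.001]
ft_force: [-11.8, 6.6, 19.8]
grip_width: 0.0601
grip_force: 71.3
```

```bash
python3 cop.py
```

```text
n,u,w 24.2 -0.2 -10.1 M [2.39 1.22 0.38] CoP tool x,y mm -23.0 -13.0 y.n -0.0151 [ 0.5568 -0.0466  0.0947] seat [ 0.09 -0.04 -0.01]
```

{"fn": "step_arm", "kwargs": {"series": [[0, 0, 0.15, 0, 0], [0, 0, 0, 0, 0]]}}

```text
time_s: 18.25
tcp_pos: [0.5569, -0.0466, 0.0947]
tool_rot: [0.639, 0.769, -0.002, -0.002]
ft_force: [-14.4, 6.1, 21.5]
grip_width: 0.0599
grip_force: 71.4
```

```bash
python3 cop.py
```

```text
n,u,w 25.8 0.4 -12.8 M [2.78 1.16 0.38] CoP tool x,y mm -24.0 -5.0 y.n -0.0177 [ 0.5569 -0.0466  0.0947] seat [ 0.09 -0.06 -0.01]
```

Now the pressure centre moves inward (−23 to −5 mm) with the height constant, so both edges bear and the back is flush. I'll swap some of the sideways force for a little more twist.

{"fn": "step_arm", "kwargs": {"series": [[0, 0, 0, 0, 0.8], [0, 0, -0.12, 0, 0], [0, 0, -0.12, 0, 0], [0, 0, 0, 0, 0]]}}

```text
time_s: 18.65
tcp_pos: [0.557, -0.0464, 0.0946]
tool_rot: [0.643, 0.766, -0.0, -0.0]
ft_force: [-8.2, 5.9, 17.8]
grip_width: 0.0603
grip_force: 71.1
```

```bash
python3 cop.py
```

```text
n,u,w 21.9 0.5 -6.7 M [ 1.95  1.07 -0.89] CoP tool x,y mm -18.0 -27.0 y.n -0.0159 [ 0.557  -0.0464  0.0946] seat [ 0.07 -0.07 -0.01]
```

{"fn": "step_arm", "kwargs": {"series": [[0, 0.07, 0, -0.2, 0], [0, 0.1, 0, -0.25, 0], [0, 0, 0, 0, 0], [0, -0.1, 0, 0.25, 0], [0, -0.07, 0, 0.2, 0], [0, 0, 0, 0, 0]]}}

```text
time_s: 19.25
tcp_pos: [0.5569, -0.0462, 0.0946]
tool_rot: [0.644, 0.765, 0.0, -0.001]
ft_force: [-10.4, 6.1, 19.1]
grip_width: 0.06
grip_force: 71.1
```

```bash
cat >> cop.py <<'E'
m=-M[2]/.93; print('CoP y corrected',((M[0]-m*.366+L*F[1])/F[2]*1000).round(0),'yaw',np.degrees(np.arctan2(R[1,0],R[0,0])).round(2))
E
python3 cop.py
```

```text
n,u,w 23.3 0.3 -8.8 M [ 2.29  1.18 -0.24] CoP tool x,y mm -18.0 -21.0 y.n -0.0174 [ 0.5569 -0.0462  0.0946] seat [ 0.05 -0.05 -0.02]
CoP y corrected -16.0 yaw 99.8
```

{"fn": "step_arm", "kwargs": {"series": [[0, 0, 0.12, 0, 0], [0, 0, 0, 0, 0], [0, 0, 0, 0, 0]]}}

```text
time_s: 19.55
tcp_pos: [0.5569, -0.0462, 0.0946]
tool_rot: [0.644, 0.765, -0.001, -0.002]
ft_force: [-14.1, 5.4, 20.4]
grip_width: 0.0601
grip_force: 71.2
```

```bash
python3 cop.py
```

```text
n,u,w 24.5 0.7 -12.6 M [ 2.5   1.09 -0.24] CoP tool x,y mm -20.0 5.0 y.n -0.0197 [ 0.5569 -0.0462  0.0946] seat [ 0.05 -0.06 -0.02]
CoP y corrected 9.0 yaw 99.79
```

The pressure centre now lies inside the block's face, the position is steady and it's pressing with 24 N, so the back is flush. Handing in.

```bash
python3 -c "
from plant import job_done
print(job_done())"
```

```text
the job is handed in; nothing more can be done
None
```

The fish plaque is threaded over both studs, head towards the upper edge, and by the force readings flush on the block; it is still gripped and pressed down with about 24 N (no verdict was returned at hand-in).

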